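# Send the crushed can down the bench chute and shut the flap

## Task

With the fingertips only, push the crushed can along the deck of the bench chute until it drops into the open mouth, then push the steel flap down until it is fully shut over it. Do not pick up or lift the can at any time, and leave the other things on the bench where they are.

Things in the scene. Friction and masses are not known exactly. Their poses are not given: they have to be found in the camera images.
- chute: Fixed grey steel can chute, 108 wide along its own x. Origin on the bench surface (z = 0), midway across, directly below the edge where deck meets mouth; z up, y from deck to mouth. The smooth deck, 90 above the bench, runs from y = -150 to 0 between two blue rails, 12 high, 9 wide, 90 apart.
- chute_mouth (a point): Centre of the chute's open drop mouth, at deck height (90 above the bench), chute x = 0, y = 50. The mouth is 100 long along chute y, 96 wide, 82 deep to a rubber floor. Beyond it, past the hinge, a sloping spout no higher than 85 and a floor plate reach to chute y = 190.
- flap (a joint): Hinge of the steel flap (plate 100 wide, 104 from hinge to free edge, 4 thick, yellow stripe at the free edge). 0 = shut, level over the mouth, top 94 above the bench; pi/2 = upright; more = leaning away from the deck (stop at 2.1). Starts open at 1.65 to 2.0. Stiff hinge: the flap stays where it is left and needs 1 to 2 N at its free edge to move, all the way to shut.
- flap_hinge (a point): Middle of the flap's hinge line, at chute x = 0, y = 100, 92 above the bench. The line runs along the chute's own x.
- flap_edge (a point): Middle of the flap's free edge, 104 from the hinge line, moving with the flap.
- can_center (a point): Centre of the crushed can: an aluminium and red drinks can squashed flat along its length into an upright disc, diameter 66, height 30, about 20 g. It lies flat on the chute's deck, between the rails; its centre is then 105 above the bench.
- saucer: Bystander: white ceramic saucer with a chipped rim, diameter 144, height 17; origin at the centre of its underside. To be left alone.
- bottle: Bystander: green glass bottle, diameter 66, height 200, standing; origin at the centre of its underside. To be left alone.
- tray: Bystander: empty black plastic tray, 200 x 150 (own x, y), height 30; origin at the centre of its underside. To be left alone.
- jar: Bystander: clear glass jar, diameter 64, height 80, standing; origin at the centre of its underside. To be left alone.
- screwdriver: Bystander: screwdriver lying flat along its own x, 200 long, 26 thick; origin under its mid-length. To be left alone.
- tape_measure: Bystander: yellow tape measure, 70 x 65, height 38; origin at the centre of its underside. To be left alone.
- can: The same crushed can; origin at the centre of its underside.
Things that resemble listed ones, but are neither listed nor needed, are in the scene too. Of the things like the can, leave any that is green; of the rest the larger one is meant.

How it is judged:
By the outcome, as a careful person would: the job done as asked, in the order asked, and still so for the second after the job is handed in, with the robot touching nothing.
It also fails if it takes over 51 s, if anything falls off the work surface, if the arm or the gripper's body presses on something with over 40 N, if the wrist force passes 120 N, or if a joint passes its speed limit or range.

## Robot

A 6-joint arm with a two-finger parallel gripper is mounted at the origin on the work surface. World frame = base frame: x ahead of the robot, y to its left, z up, the work surface at z = 0. Lengths are in m, angles in rad, forces in N, time in s.
With the tool pointing down it reaches from about 0.35 to 0.775 m from the base axis. Payload 5.5 kg.
Tool frame: the origin (TCP) lies at the very end of the fingers, on their centre line; the grasp point (between the pads) lies 19 mm behind it; z points along the fingers, y is the line along which they close (so a half turn about z gives the same grasp; the last joint's range is limited). The gripper opens to 85 mm and grips with 20 to 120 N. Pads are 22 mm wide; open, the fingers measure 114 mm over their backs; the gripper's body (76 mm by 85 mm) begins 54 mm behind the grasp point. The pads swing forward as they close: fully open they stand 13 mm farther back than shut.
Start: joints at [1.045, 0.313, 0.046, 1.304, 0, 1.431], TCP at [0.216, 0.533, 0.231] pointing down, gripper open.
Joint ranges: [-2.76, 2.76], [-0.86, 1.69], [-1.03, 1.26], [-2.2, 2.34], [-1.47, 1.5], [-3.14, 3.14]. Speed limits (rad/s): [2.57, 2.57, 3.14, 3.14, 3.14, 3.14].

## Interface

Orientations are given as a unit quaternion [w, x, y, z].
In Python, from workcell import get_state, read_camera, calibration, hand_in gives the robot as it stands.
- The arm moves only by the tool drive_tool, never from a script. Its argument "deltas" is a list that holds one entry, the list of rows, each a list of 7 numbers: the closure in counts, from 0 (fully open) to 255 (shut), then the shift along the tool's x, y, z in m, then the turn, a rotation vector about the tool's x, y, z in degrees. A call has 1 to 12 rows; each row is the pose to reach, as a shift and turn from the pose commanded when the call began, along the tool's axes at that moment; what a row does not reach only later rows make up. A row lasts 1/8 s, in which the tool goes at most 62.5 mm and 10.7 degrees, less where a joint would pass 70% of its speed; a pose out of reach is approached as far as the arm can. A call with a gripper value outside its range is refused whole. The fingers move at their own pace and stop on an object; "newtons" is the grip in N (left out, the last holds). Time passes only in rows, so rows that repeat a pose let the fingers close. It gives the time, the measured TCP pose, the force, the opening and the grip force at its end, in the units of the state.
- get_state(): the state, without advancing time (a new reading comes with each control period).
- read_camera(name): name is "scene" or "top" or "wrist"; returns (picture, depth): 400x640x3 uint8, red, green, blue; 400x640 float32, m along the optical axis (not along the pixel's ray), 0 where there is no reading.
- calibration(name): a dict with "mtx" (3x3 intrinsics, pixels), "world_from_camera" (4x4, takes a point from camera to world coordinates). Camera axes: x right, y up, looking along -z (the intrinsics and any distortion apply to the point x, -y, -z); pixel columns grow to the right and rows downward; lengths in m; the calibration is good to about 2 mm. A picture is of the moment at which its call begins: read the wrist's pose just before it. calibration takes no time and is no camera call; for the wrist camera it gives the pose at the moment of the call.
- hand_in(): hands the job in; it is judged then, once.
The state is a dict: "clock": time; "joint_pos": joint angles; "qvel": joint speeds; "tau": joint torques, N m; "tcp_pos": TCP position; "orientation": TCP orientation; "wrist_force": force on the tool from outside, world axes, zero at the start; "ft_torque": the same for the moment, N m; "finger_gap": finger opening in m; "grip_force": force on a finger pad.
Only numpy, scipy, OpenCV 4.12 (cv2) and the standard library are available. Lean on these libraries where they do the work, as an engineer would, in place of code of your own. Each camera call takes 0.05 s, during which the arm holds its last target. There are 200 camera calls.

## Working session

There is one attempt and no reset: what is moved stays moved. The work goes in short steps, Python scripts to look and compute and a tool call to move; the robot and the scene stay as the last step left them, time stands still between calls to the robot, and variables do not carry over. Pictures are saved under pics/ and viewed, at most 10 in all, crops included, and the job is handed in when it is done.

Besides the shell and the picture viewer there is one more tool, called after "Call:" by a JSON object that holds its "name" and its "arguments", one argument or row to a line. drive_tool: Moves the arm, as the interface text tells. Its arguments: {"type":"object","properties":{"deltas":{"type":"array","items":{"type":"array","items":{"type":"array","items":{"type":"number"}}}},"newtons":{"type":"number"}},"required":["deltas"]}

```bash
mkdir -p pics
cat > h.py <<'E'
import numpy as np, cv2
from workcell import *
def snap(n,f):
    c=calibration(n); p,d=read_camera(n); cv2.imwrite('pics/'+f+'.png',p[:,:,::-1]); np.savez('pics/'+f,p=p,d=d,K=c['mtx'],T=c['world_from_camera'])
def cloud(f):
    z=np.load('pics/'+f+'.npz'); d=z['d'];K=z['K'];T=z['T']
    v,u=np.mgrid[:400,:640]
    P=np.stack([(u-K[0,2])/K[0,0]*d,-(v-K[1,2])/K[1,1]*d,-d],-1)
    W=P@T[:3,:3].T+T[:3,3]; W[d==0]=np.nan
    return z['p'],W
E
python3 - <<'E'
from h import *
print({k:np.round(v,3) for k,v in get_state().items()}); print(calibration('top'))
snap('top','top1');snap('scene','scene1')
E
```

```text
{'clock': np.float64(0.0), 'joint_pos': array([ 1.045,  0.314,  0.045,  1.304, -0.   ,  1.431]), 'qvel': array([ 0.001, -0.001, -0.001,  0.001, -0.002, -0.002]), 'tau': array([-1.0000e-03, -4.8063e+01,  2.9853e+01,  1.9000e-02, -0.0000e+00,
       -0.0000e+00]), 'tcp_pos': array([0.216, 0.532, 0.23 ]), 'orientation': array([-0.   ,  0.192,  0.981, -0.001]), 'wrist_force': array([ 0.333, -0.442, -0.161]), 'ft_torque': array([ 0.025,  0.039, -0.03 ]), 'grip_force': np.float64(0.0), 'finger_gap': np.float64(0.085)}
{'mtx': array([[507.57188756,   0.        , 322.64632953],
       [  0.        , 507.57188756, 195.59814142],
       [  0.        ,   0.        ,   1.        ]]), 'world_from_camera': array([[-4.03494495e-04,  9.86902983e-01, -1.61314413e-01,
         3.18207561e-01],
       [-9.99698499e-01, -4.35851259e-03, -2.41643395e-02,
         2.06081197e-02],
       [-2.45509496e-02,  1.61256026e-01,  9.86607189e-01,
         1.44371369e+00],
       [ 0.00000000e+00,  0.00000000e+00,  0.00000000e+00,
         1.00000000e+00]])}
```

View pics/top1.png

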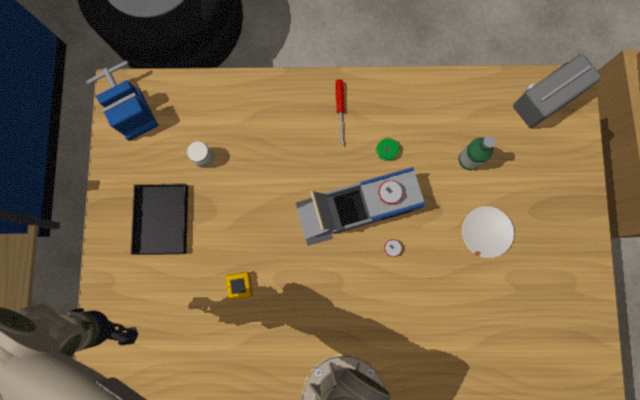

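View pics/scene1.png

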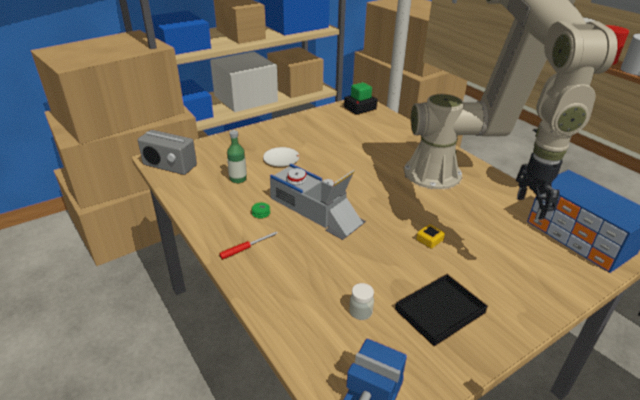

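Candidates for the can: a red and aluminium one on the chute deck at (390,192), a green one on the bench at (388,149), and a smaller red one on the bench at (393,248). By the description it's the one on the deck. Next I'll measure and check it in a close crop.

Run:
```python
from h import *
p,W=cloud('top1')
cv2.imwrite('pics/crop1.png',cv2.resize(p[130:270,280:440,::-1],None,fx=5,fy=4.2,interpolation=cv2.INTER_CUBIC)[:600,:800])
hsv=cv2.cvtColor(p,cv2.COLOR_RGB2HSV)
R=np.zeros((400,640),bool);R[160:250,290:430]=1
z=W[...,2]
# blue rails
b=R&(hsv[...,0]>100)&(hsv[...,0]<130)&(hsv[...,1]>130)&(z>.085)&(z<.12)
B=W[b]; print('blue',b.sum(),B[:,2].mean())
r=cv2.minAreaRect(B[:,:2].astype(np.float32)*1000); print(r, cv2.boxPoints(r))
c=R&(z>.112)&(z<.13); c[:,:372]=0
c[b]=0
C=W[c]; print('can top',len(C),np.nanmean(C,0),np.ptp(C,axis=0)); print(cv2.minEnclosingCircle(C[:,:2].astype(np.float32)*1000))
dk=R&(z>.08)&(z<.1); print('deck',np.nanmedian(z[dk]))
f=R&(z>.13);F=W[f];F=F[F[:,1]>0.0];print('flap',len(F),F.min(0),F.max(0))
F2=F[F[:,2]>F[:,2].max()-.02];print(F2.mean(0),F2.min(0),F2.max(0))
```

```text
blue 271 0.10091425695223998
((543.6430053710938, -133.38177490234375), (105.47895050048828, 145.75340270996094), 15.853789329528809) [[ 473.00095   -77.684715]
 [ 512.81836  -217.89394 ]
 [ 614.28503  -189.07883 ]
 [ 574.46765   -48.869614]]
can top 458 [ 0.5445431  -0.12452029  0.11910218] [0.06284709 0.06397584 0.01438393]
((545.3888549804688, -124.8102798461914), 32.47557067871094)
deck 0.09027823003638824
flap 381 [0.43956876 0.03369017 0.1302468 ] [0.54138434 0.08299323 0.19745144]
[0.48822624 0.06538235 0.18801257] [0.43956876 0.04574974 0.1775769 ] [0.5366336  0.08299323 0.19745144]
```

View pics/crop1.png

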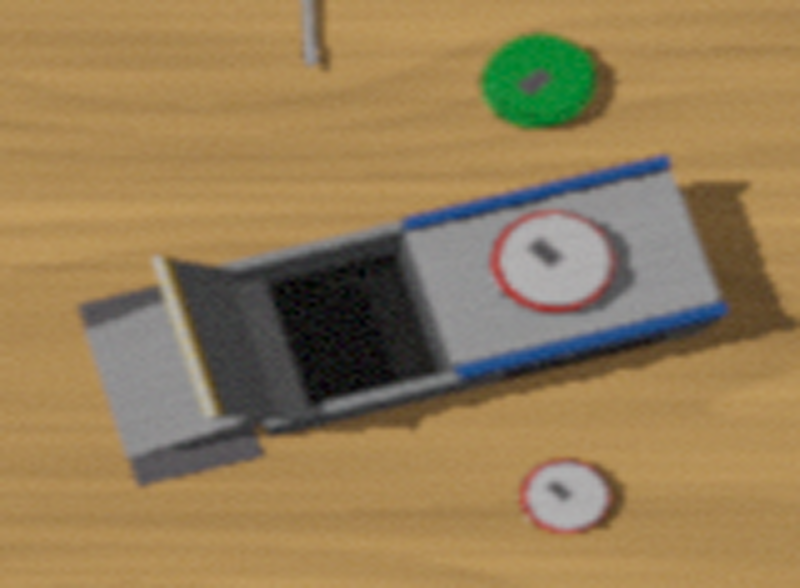

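The crop shows the larger red and aluminium can on the deck, crop centre (552,260), with a top diameter of 65 mm at z 0.119, so it matches. The flap is open, leaning about 1.87 rad, and its yellow edge runs from crop (160,260) to (212,412).

I'll start with the transit towards the area above the deck.

Call:
{"name": "drive_tool", "arguments": {
  "deltas": [
    [[0, -0.02, -0.018, -0.01, 0, 0, 4], [0, -0.05, -0.045, -0.02, 0, 0, 8], [60, -0.085, -0.077, -0.03, 0, 0, 12], [100, -0.12, -0.109, -0.03, 0, 0, 16], [130, -0.155, -0.141, -0.03, 0, 0, 20], [130, -0.19, -0.173, -0.03, 0, 0, 24], [130, -0.225, -0.205, -0.03, 0, 0, 28], [130, -0.26, -0.237, -0.03, 0, 0, 32], [130, -0.295, -0.269, -0.03, 0, 0, 36], [130, -0.33, -0.3, -0.03, 0, 0, 40], [130, -0.365, -0.332, -0.03, 0, 0, 44], [130, -0.4, -0.364, -0.03, 0, 0, 48]]
  ],
  "newtons": 20
}}

```text
clock: 1.6
tcp_pos: [0.4503, 0.0435, 0.261]
orientation: [-0.0, 0.575, 0.818, -0.0]
wrist_force: [0.2, -0.1, -0.6]
finger_gap: 0.0418
grip_force: 0.0
```

```bash
cat >> h.py <<'E'
from scipy.spatial.transform import Rotation as Ro
A=np.radians(105.85); O=np.array([.523,-.062]); ey=np.array([np.cos(A),np.sin(A)]); ex=np.array([ey[1],-ey[0]])
def w(x,y,z): return np.r_[O+x*ex+y*ey,z]
def tochute(P): q=np.asarray(P)[...,:2]-O; return np.stack([q@ex,q@ey,np.asarray(P)[...,2]],-1)
def delta(x,y,z):
    s=get_state(); q=s['orientation']; R=Ro.from_quat(np.r_[q[1:],q[0]])
    Rt=Ro.from_matrix(np.c_[np.r_[ey,0],np.r_[ex,0],[0,0,-1]])
    print('now chute',tochute(s['tcp_pos']).round(4),'gap',round(float(s['finger_gap']),4),'t',s['clock'])
    print('shift',(R.inv().apply(w(x,y,z)-s['tcp_pos'])).round(4),'turn',np.degrees((R.inv()*Rt).as_rotvec()).round(2))
E
python3 - <<'E'
from h import *
delta(0.003,-.124,.26)
E
```

```text
now chute [-0.0412  0.1214  0.261 ] gap 0.0418 t 1.6
shift [-0.2478  0.0274  0.0009] turn [-0.02 -0.02  3.9 ]
```

Call:
{"name": "drive_tool", "arguments": {
  "deltas": [
    [[165, -0.04, 0.005, 0, 0, 0, 1], [165, -0.08, 0.01, 0, 0, 0, 2], [165, -0.12, 0.015, 0, 0, 0, 3], [165, -0.16, 0.02, 0, 0, 0, 3.9], [165, -0.2, 0.024, 0, 0, 0, 3.9], [165, -0.23, 0.027, 0, 0, 0, 3.9], [165, -0.248, 0.027, 0, 0, 0, 3.9], [165, -0.248, 0.027, 0, 0, 0, 3.9]]
  ]
}}

```text
clock: 2.6
tcp_pos: [0.5597, -0.1796, 0.2606]
orientation: [-0.001, 0.602, 0.798, -0.0]
wrist_force: [-0.3, 0.3, -0.0]
finger_gap: 0.0302
grip_force: 0.0
```

Run:
```python
from h import *
snap('wrist','w1'); delta(0.003,-.124,.10)
p,W=cloud('w1'); C=tochute(W); z=C[...,2]
hsv=cv2.cvtColor(p,cv2.COLOR_RGB2HSV)
c=(z>.116)&(z<.125)&(abs(C[...,0])<.044)&(C[...,1]<0)&(C[...,1]>-.15)
print('can',c.sum(),cv2.minEnclosingCircle(C[c][:,:2].astype(np.float32)*1000),np.median(z[c]))
b=(hsv[...,0]>100)&(hsv[...,0]<130)&(hsv[...,1]>130)&(z>.097)&(z<.107)&(abs(C[...,0])<.08)
if b.sum()>20:
  B=C[b][:,:2]*1000; print(b.sum(),cv2.boxPoints(cv2.minAreaRect(B.astype(np.float32))))
```

```text
now chute [ 0.0031 -0.1222  0.2609] gap 0.03 t 2.65
shift [-0.002  -0.      0.1609] turn [-0.04 -0.07  0.12]
can 3551 ((5.866876602172852, -65.43120574951172), 32.062583923339844) 0.11996092939968661
2760 [[ -49.72011      1.128535 ]
 [ -49.375523  -145.66048  ]
 [  56.533672  -145.41187  ]
 [  56.189083     1.3771515]]
```

View pics/w1.png

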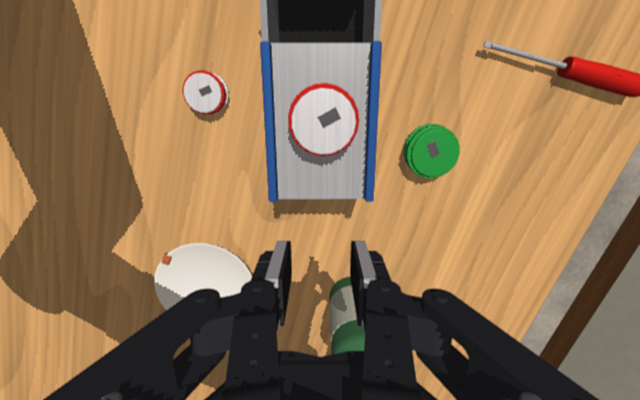

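The wrist view shows the can on the deck at (323,118), the rails at columns 267 and 373, the mouth at the top and a clear deck behind the can. The measured can centre is about 2.5 mm off the chute's midline. I'll lower the tool behind it now.

Call:
{"name": "drive_tool", "arguments": {
  "deltas": [
    [[165, -0.002, 0.002, 0.03, 0, 0, 0], [165, -0.002, 0.002, 0.07, 0, 0, 0], [165, -0.002, 0.002, 0.11, 0, 0, 0], [165, -0.002, 0.002, 0.14, 0, 0, 0], [165, -0.002, 0.002, 0.155, 0, 0, 0], [165, -0.002, 0.002, 0.162, 0, 0, 0], [165, -0.002, 0.002, 0.162, 0, 0, 0]]
  ]
}}

```text
clock: 3.52
tcp_pos: [0.5626, -0.1802, 0.0999]
orientation: [0.0, 0.602, 0.799, 0.0]
wrist_force: [-0.0, 0.1, -0.5]
finger_gap: 0.0302
grip_force: 0.0
```

```bash
sed -i 's/^def w(x/O=O+.003*ex+.002*ey\ndef w(x/' h.py
python3 - <<'E'
from h import *
delta(0.0025,-.004,.098)
E
```

```text
now chute [ 0.0028 -0.1265  0.0999] gap 0.0302 t 3.525
shift [0.1225 0.     0.0019] turn [0.04 0.02 0.17]
```

Call:
{"name": "drive_tool", "arguments": {
  "deltas": [
    [[165, 0.008, 0, 0.001, 0, 0, 0], [165, 0.018, 0, 0.001, 0, 0, 0], [165, 0.028, 0, 0.001, 0, 0, 0], [165, 0.038, 0, 0.001, 0, 0, 0], [165, 0.048, 0, 0.001, 0, 0, 0], [165, 0.058, 0, 0.001, 0, 0, 0], [165, 0.07, 0, 0.001, 0, 0, 0], [165, 0.082, 0, 0.001, 0, 0, 0], [165, 0.096, 0, 0.001, 0, 0, 0], [165, 0.11, 0, 0.001, 0, 0, 0], [165, 0.12, 0, 0.001, 0, 0, 0], [165, 0.12, 0, 0.001, 0, 0, 0]]
  ]
}}

```text
clock: 5.03
tcp_pos: [0.5289, -0.0642, 0.0983]
orientation: [-0.0, 0.601, 0.799, 0.0]
wrist_force: [-0.3, -0.3, -0.3]
finger_gap: 0.0303
grip_force: 0.0
```

Call:
{"name": "drive_tool", "arguments": {
  "deltas": [
    [[165, -0.02, 0, -0.02, 0, 0, 0], [165, -0.05, 0, -0.06, 0, 0, 0], [165, -0.09, 0, -0.11, 0, 0, 0], [165, -0.1, 0, -0.16, 0, 0, 0], [165, -0.1, 0, -0.16, 0, 0, 0]]
  ]
}}

```text
clock: 5.65
tcp_pos: [0.5593, -0.1637, 0.2629]
orientation: [0.004, 0.603, 0.798, 0.001]
wrist_force: [-1.1, 0.7, 0.1]
finger_gap: 0.0301
grip_force: 0.0
```

Run:
```python
from h import *
snap('wrist','w2')
p,W=cloud('w2'); C=tochute(W)
m=(abs(C[...,0])<.046)&(C[...,1]>0)&(C[...,1]<.1)&(C[...,2]<.13)
print(m.sum(),np.nanpercentile(C[m][:,2],[0,5,50,95,100]))
delta(0,.165,.26)
```

```text
4879 [0.00541586 0.00725407 0.00972669 0.07224274 0.09087318]
now chute [ 0.0032 -0.1084  0.2602] gap 0.0299 t 5.7
shift [ 0.2734 -0.0029 -0.0006] turn [0.2  0.17 0.06]
```

View pics/w2.png

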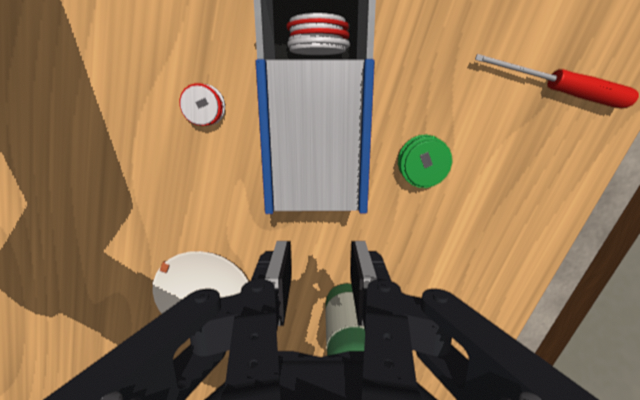

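The can has dropped into the mouth. It is standing on its rim at (318,33) with its top at about z 0.072, below the shut flap. Next I'll go over the flap to its back side with the fingers closed.

Call:
{"name": "drive_tool", "arguments": {
  "deltas": [
    [[255, 0.03, 0, 0, 0, 0, 0], [255, 0.07, 0, 0, 0, 0, 0], [255, 0.11, -0.001, 0, 0, 0, 0], [255, 0.15, -0.002, 0, 0, 0, 0], [255, 0.19, -0.003, 0, 0, 0, 0], [255, 0.23, -0.003, 0, 0, 0, 0], [255, 0.26, -0.003, 0, 0, 0, 0], [255, 0.275, -0.003, 0, 0, 0, 0], [255, 0.275, -0.003, 0, 0, 0, 0]]
  ]
}}

```text
clock: 6.82
tcp_pos: [0.4776, 0.1029, 0.2575]
orientation: [-0.0, 0.601, 0.799, -0.0]
wrist_force: [0.9, -0.2, -0.4]
finger_gap: 0.0002
grip_force: 0.0
```

Run:
```python
from h import *
snap('top','top2')
p,W=cloud('top1'); C=tochute(W); 
m=(abs(C[...,0])<.055)&(C[...,1]>.08)&(C[...,1]<.18)&(C[...,2]>.13)&(C[...,2]<.21)
F=C[m]; F=F[abs(F[:,0])<.04]
for a in np.arange(.13,.2,.01):
  s=F[(F[:,2]>=a)&(F[:,2]<a+.01)]; print(a.round(2),len(s),s[:,1].min().round(4) if len(s) else 0,s[:,1].max().round(4) if len(s) else 0)
delta(0,.165,.165)
```

```text
0.13 34 0.1088 0.114
0.14 37 0.1118 0.1173
0.15 48 0.1144 0.1202
0.16 36 0.1195 0.1238
0.17 40 0.1221 0.1273
0.18 63 0.1259 0.1346
0.19 41 0.127 0.1346
0.2 0 0 0
now chute [-0.0015  0.1683  0.2577] gap 0.0002 t 6.875
shift [-0.0033  0.0015  0.0927] turn [-0.05  0.01  0.18]
```

Call:
{"name": "drive_tool", "arguments": {
  "deltas": [
    [[255, 0, 0.0015, 0.03, 0, 0, 0], [255, 0, 0.0015, 0.06, 0, 0, 0], [255, 0, 0.0015, 0.08, 0, 0, 0], [255, 0, 0.0015, 0.085, 0, 0, 0], [255, -0.01, 0.0015, 0.085, 0, 0, 0], [255, -0.02, 0.0015, 0.085, 0, 0, 0], [255, -0.03, 0.0015, 0.085, 0, 0, 0], [255, -0.04, 0.0015, 0.085, 0, 0, 0], [255, -0.05, 0.0015, 0.085, 0, 0, 0], [255, -0.055, 0.0015, 0.085, 0, 0, 0], [255, -0.055, 0.0015, 0.085, 0, 0, 0]]
  ]
}}

```text
clock: 8.25
tcp_pos: [0.4948, 0.0493, 0.1731]
orientation: [0.0, 0.602, 0.798, -0.0]
wrist_force: [-0.3, -0.5, -0.3]
finger_gap: 0.0002
grip_force: 0.0
```

Run:
```python
from h import *
delta(0,.113,.174)
p=read_camera('scene')[0]; cv2.imwrite('pics/s2.png',cv2.resize(p[140:260,240:400,::-1],None,fx=5,fy=5))
```

```text
now chute [0.0002 0.1128 0.1731] gap 0.0002 t 8.25
shift [ 0.0002 -0.0002 -0.0009] turn [-0.02  0.02  0.1 ]
```

View pics/s2.png

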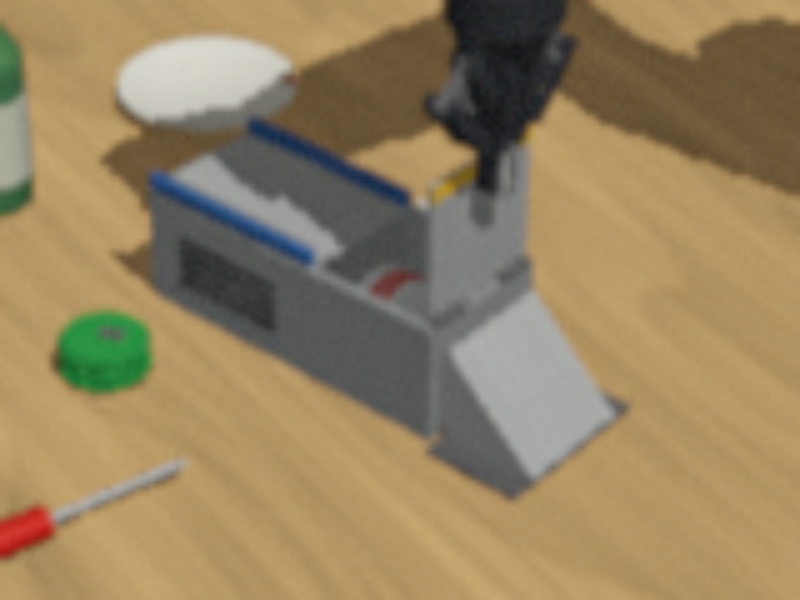

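The flap is now about upright, with the fingers on its back at (490,200) and the can's red visible in the mouth at (397,282). I'll follow the arc down.

Call:
{"name": "drive_tool", "arguments": {
  "deltas": [
    [[255, -0.011, 0, 0.001, 0, 0, 0], [255, -0.021, 0, 0.002, 0, 0, 0], [255, -0.031, 0, 0.005, 0, 0, 0], [255, -0.041, 0, 0.009, 0, 0, 0], [255, -0.051, 0, 0.015, 0, 0, 0], [255, -0.059, 0, 0.022, 0, 0, 0], [255, -0.066, 0, 0.03, 0, 0, 0], [255, -0.072, 0, 0.038, 0, 0, 0], [255, -0.077, 0, 0.048, 0, 0, 0], [255, -0.081, 0, 0.058, 0, 0, 0], [255, -0.083, 0, 0.068, 0, 0, 0], [255, -0.084, 0, 0.074, 0, 0, 0]]
  ]
}}

```text
clock: 9.8
tcp_pos: [0.5175, -0.0307, 0.0984]
orientation: [-0.0, 0.602, 0.799, -0.0]
wrist_force: [0.3, -0.1, 0.2]
finger_gap: -0.0002
grip_force: 0.3
```

Call:
{"name": "drive_tool", "arguments": {
  "deltas": [
    [[255, 0, 0, 0.003, 0, 0, 0], [255, 0, 0, 0.005, 0, 0, 0], [255, 0, 0, 0.007, 0, 0, 0], [255, 0, 0, 0.007, 0, 0, 0]]
  ]
}}

```text
clock: 10.3
tcp_pos: [0.5177, -0.0307, 0.0939]
orientation: [0.0, 0.602, 0.799, 0.0]
wrist_force: [-4.6, 1.2, 11.1]
finger_gap: -0.0003
grip_force: 5.8
```

The tool feels 11 N at z = 0.094, which is the shut height. I'll retract and check.

Call:
{"name": "drive_tool", "arguments": {
  "deltas": [
    [[255, 0, 0, -0.01, 0, 0, 0], [255, 0, 0, -0.04, 0, 0, 0], [255, -0.03, 0, -0.09, 0, 0, 0], [255, -0.07, 0, -0.14, 0, 0, 0], [255, -0.11, 0, -0.16, 0, 0, 0], [255, -0.13, 0, -0.16, 0, 0, 0], [255, -0.13, 0, -0.16, 0, 0, 0]]
  ]
}}

```text
clock: 11.18
tcp_pos: [0.5534, -0.1565, 0.251]
orientation: [-0.001, 0.603, 0.798, -0.0]
wrist_force: [-0.4, -0.5, 0.4]
finger_gap: -0.0
grip_force: 0.0
```

Run:
```python
from h import *
snap('wrist','w3'); delta(0,0,.2)
p,W=cloud('w3'); C=tochute(W)
for a in np.arange(-.02,.1,.015):
  m=(abs(C[...,0])<.035)&(C[...,1]>a)&(C[...,1]<a+.015)&(C[...,2]<.15); print(a.round(3),m.sum(),np.nanpercentile(C[m][:,2],[5,50,95]).round(4) if m.any() else '')
```

```text
now chute [ 2.000e-04 -1.000e-01  2.507e-01] gap -0.0003 t 11.225
shift [0.0999 0.0001 0.051 ] turn [-0.11 -0.14  0.1 ]
-0.02 1294 [0.089  0.0902 0.0915]
-0.005 1485 [0.0904 0.0945 0.0958]
0.01 1436 [0.093  0.0943 0.0955]
0.025 1587 [0.093  0.0943 0.0956]
0.04 1640 [0.0929 0.0943 0.0955]
0.055 19 [0.0928 0.0933 0.0936]
0.07 0 
0.085 0 
0.1 0
```

View pics/w3.png

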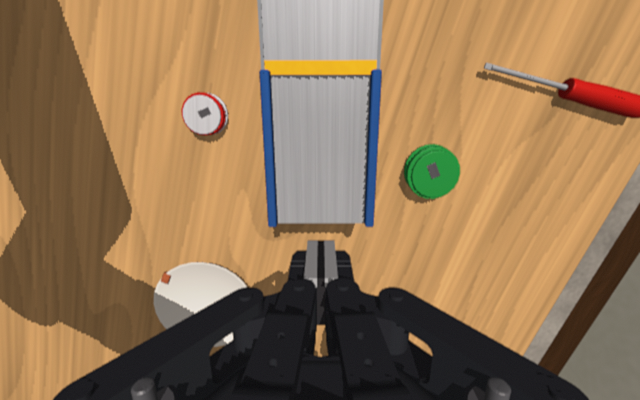

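The flap is level at 94 mm with its yellow edge at row 67 over the deck edge, so it is fully shut. The can is out of sight below it, and the other things are where they were.

```bash
python3 -c "from workcell import *; print(hand_in())"
```

```text
the job is handed in; nothing more can be done
None
```

I pushed the can along the deck into the chute mouth with the fingertips, shut the flap fully over it (level at 94 mm), and handed the job in at about 11 s with the other things untouched.

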